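# Find the tin with the loose roller and hold it out

## Task

Pull the bench cabinet's drawer out to its stop. One of the three identical sealed tins in it has a loose steel roller inside: pick the tins up and shake each to and fro along its length until you find the one that rattles, putting silent ones back upright in the drawer and leaving everything else as it is. Finish still holding the rattling tin in the gripper, level and still, presented forward over the top of the cabinet and well clear of it; do not put it down, and leave the drawer open.

Things in the scene. Friction and masses are not known exactly. Their poses are not given: they have to be found in the camera images.
- drawer (a joint): The cabinet's only drawer, a slide: 0 m = shut (as at the start), 0.14 m = at its stop, pulled towards the robot (along the cabinet's -x axis). It resists with about 2 N and stays where it is left.
- drawer_handle (a point): Middle of the drawer's steel bar handle: a round level bar 11 mm thick, 130 mm long, along the cabinet's y axis, its middle line 42 mm in front of the drawer's face, 78 mm above the table; the front panel's top edge is 84 mm and the cabinet's top 100 mm above the table. Moves with the drawer. Axes as the cabinet's.
- drawer_floor (a point): Centre of the upper side of the drawer's floor, 22 mm above the table; moves with the drawer, axes as the cabinet's. Inside, the drawer measures 190 (x) x 392 (y) mm; side and back walls are 30 mm high, the front panel 62 mm above the floor. Fully out, all three tins are clear of the cabinet.
- cabinet: Low wooden bench cabinet, fixed, 220 deep (x) x 440 wide (y) x 100 high (z) mm. Origin: centre of its underside, on the table. Its front, with the drawer, faces its -x axis, roughly towards the robot.
- cabinet_top (a point): Centre of the cabinet's upper side, 100 mm above the table. Axes as the cabinet's.
- tin_a: One of three identical sealed plain-metal tins, 104 long (own x) x 56 wide (y) x 50 high (z) mm, 0.34 to 0.48 kg. Origin: centre of its underside. They stand side by side in the drawer, long side along the drawer's pull, about 115 mm apart; the letters are in no fixed order.
- tin_b: One of three identical sealed plain-metal tins, 104 long (own x) x 56 wide (y) x 50 high (z) mm, 0.34 to 0.48 kg. Origin: centre of its underside. In just one of the three (any letter, any place) a 220 g steel roller, 30 mm thick, lies across the tin and rolls freely up to 30 mm off the middle along its length. The others hold the same weight packed tight.
- tin_c: One of three identical sealed plain-metal tins, 104 long (own x) x 56 wide (y) x 50 high (z) mm, 0.34 to 0.48 kg. Origin: centre of its underside. Weight does not tell. Shaken lengthwise or tipped end to end, the right tin knocks (tipped 0.1 rad: within 0.5 s, a brief jolt of 2 to 10 N, 0.4 N m at the wrist) and its balance shifts by 0.065 N m either way.
- brush: Bystander: shoe brush, 130 x 26 x 32 mm, lying lengthwise in the drawer at its right end (-y). Origin under its centre. It may ride along with the drawer.
- jar: Bystander: jar, 56 mm across and 70 mm high, standing on the cabinet top near its far left corner. Origin under its centre.
- spool: Bystander: thread spool, 44 mm across and 50 mm high, standing on the cabinet top near its far right corner. Origin under its centre.
- hammer: Bystander: hammer lying on the table to the right.
- last: Bystander: wooden shoe last, 250 x 70 x 105 mm, on the table to the right. Origin under its centre.

How it is judged:
On the way, in this order (a step that is already met when the one before it is completed fails the run):
1. the drawer is pulled out to its stop (value of joint drawer above 0.134 m), for 0.1 s.
2. the rattling tin, held in the air, is shaken: the roller runs to one end (+x) (((distance between roller_c0 and tin_a below 0.055 m and height (world z) of tin_a above 0.05 m and contact force between the fingers and tin_a above 0.5 N and x of roller_c0 in the frame of tin_a above 0.012 m) or (distance between roller_c0 and tin_b below 0.055 m and height (world z) of tin_b above 0.05 m and contact force between the fingers and tin_b above 0.5 N and x of roller_c0 in the frame of tin_b above 0.012 m) or (distance between roller_c0 and tin_c below 0.055 m and height (world z) of tin_c above 0.05 m and contact force between the fingers and tin_c above 0.5 N and x of roller_c0 in the frame of tin_c above 0.012 m))).
3. and to the other end (-x) (((distance between roller_c0 and tin_a below 0.055 m and height (world z) of tin_a above 0.05 m and contact force between the fingers and tin_a above 0.5 N and x of roller_c0 in the frame of tin_a below -0.012 m) or (distance between roller_c0 and tin_b below 0.055 m and height (world z) of tin_b above 0.05 m and contact force between the fingers and tin_b above 0.5 N and x of roller_c0 in the frame of tin_b below -0.012 m) or (distance between roller_c0 and tin_c below 0.055 m and height (world z) of tin_c above 0.05 m and contact force between the fingers and tin_c above 0.5 N and x of roller_c0 in the frame of tin_c below -0.012 m))).
At the end, for the whole second after the job is handed in: The tin with the roller is gripped (over 1 N), its underside 30 to 250 mm above the cabinet's top, centred over that top, level within 0.3 rad, slower than 0.04 m/s; both other tins stand upright on the drawer's floor, untouched, at rest; the drawer is out by over 110 mm (value of joint drawer above 0.11 m and ((distance between roller_c0 and tin_a below 0.055 m and z of tin_a in the frame of cabinet_top between 0.03 and 0.25 m and x of tin_a in the frame of cabinet_top between -0.12 and 0.11 m and y of tin_a in the frame of cabinet_top between -0.2 and 0.2 m and angle between tin_a's own z axis and vertical below 0.3 rad and linear speed of tin_a below 0.04 m/s and contact force between the fingers and tin_a above 1 N and (x of tin_b in the frame of drawer_floor between -0.1 and 0.1 m and y of tin_b in the frame of drawer_floor between -0.2 and 0.2 m and z of tin_b in the frame of drawer_floor between -0.01 and 0.012 m and angle between tin_b's own z axis and vertical below 0.2 rad and linear speed of tin_b below 0.03 m/s and contact force between each of the arm, the fingers and tin_b below 0.1 N) and (x of tin_c in the frame of drawer_floor between -0.1 and 0.1 m and y of tin_c in the frame of drawer_floor between -0.2 and 0.2 m and z of tin_c in the frame of drawer_floor between -0.01 and 0.012 m and angle between tin_c's own z axis and vertical below 0.2 rad and linear speed of tin_c below 0.03 m/s and contact force between each of the arm, the fingers and tin_c below 0.1 N)) or (distance between roller_c0 and tin_b below 0.055 m and z of tin_b in the frame of cabinet_top between 0.03 and 0.25 m and x of tin_b in the frame of cabinet_top between -0.12 and 0.11 m and y of tin_b in the frame of cabinet_top between -0.2 and 0.2 m and angle between tin_b's own z axis and vertical below 0.3 rad and linear speed of tin_b below 0.04 m/s and contact force between the fingers and tin_b above 1 N and (x of tin_a in the frame of drawer_floor between -0.1 and 0.1 m and y of tin_a in the frame of drawer_floor between -0.2 and 0.2 m and z of tin_a in the frame of drawer_floor between -0.01 and 0.012 m and angle between tin_a's own z axis and vertical below 0.2 rad and linear speed of tin_a below 0.03 m/s and contact force between each of the arm, the fingers and tin_a below 0.1 N) and (x of tin_c in the frame of drawer_floor between -0.1 and 0.1 m and y of tin_c in the frame of drawer_floor between -0.2 and 0.2 m and z of tin_c in the frame of drawer_floor between -0.01 and 0.012 m and angle between tin_c's own z axis and vertical below 0.2 rad and linear speed of tin_c below 0.03 m/s and contact force between each of the arm, the fingers and tin_c below 0.1 N)) or (distance between roller_c0 and tin_c below 0.055 m and z of tin_c in the frame of cabinet_top between 0.03 and 0.25 m and x of tin_c in the frame of cabinet_top between -0.12 and 0.11 m and y of tin_c in the frame of cabinet_top between -0.2 and 0.2 m and angle between tin_c's own z axis and vertical below 0.3 rad and linear speed of tin_c below 0.04 m/s and contact force between the fingers and tin_c above 1 N and (x of tin_a in the frame of drawer_floor between -0.1 and 0.1 m and y of tin_a in the frame of drawer_floor between -0.2 and 0.2 m and z of tin_a in the frame of drawer_floor between -0.01 and 0.012 m and angle between tin_a's own z axis and vertical below 0.2 rad and linear speed of tin_a below 0.03 m/s and contact force between each of the arm, the fingers and tin_a below 0.1 N) and (x of tin_b in the frame of drawer_floor between -0.1 and 0.1 m and y of tin_b in the frame of drawer_floor between -0.2 and 0.2 m and z of tin_b in the frame of drawer_floor between -0.01 and 0.012 m and angle between tin_b's own z axis and vertical below 0.2 rad and linear speed of tin_b below 0.03 m/s and contact force between each of the arm, the fingers and tin_b below 0.1 N)))); the arm keeps its last pose, push and grip.
It fails at once if a thing on the cabinet top or the table is displaced by more than 30 mm (distance of any of jar, spool, hammer, last from where it was at the start of the episode above 0.03 m).
It fails at once if the brush is thrown out of the drawer (z of brush in the frame of drawer_floor above 0.03 m).
It also fails if it takes over 72 s, if anything falls off the work surface, if the arm or the gripper's body presses on something with over 40 N, if the wrist force passes 120 N, or if a joint passes its speed limit or range.

## Robot

A 7-joint arm with a two-finger parallel gripper is mounted at the origin on the work surface. World frame = base frame: x ahead of the robot, y to its left, z up, the work surface at z = 0. Lengths are in m, angles in rad, forces in N, time in s.
With the tool pointing down it reaches from about 0.4 to 0.875 m from the base axis. Payload 4.4 kg.
Tool frame: the origin (TCP) lies on the centre line of the jaws, within the pads' length; the fingertips stand 14 mm ahead of it and the grasp point (between the pads) lies 5 mm behind it (manip.tcp_to_tips is the distance from the TCP to the fingertips, in m); z points along the fingers, y is the line along which they close (so a half turn about z gives the same grasp; the last joint's range is limited). The gripper opens to 85 mm and grips with 20 to 120 N. Pads are 22 mm wide; open, the fingers measure 114 mm over their backs; the gripper's body (76 mm by 85 mm) begins 54 mm behind the grasp point. The pads swing forward as they close: fully open they stand 13 mm farther back than shut.
Start: joints at [1.082, 0.628, 0.038, 1.517, -0.027, 0.996, -0.02], TCP at [0.267, -0.593, 0.245] pointing down, gripper open.
Joint ranges: [-3.06, 3.06], [-0.37, 2.12], [-1.25, 1.32], [0.18, 2.47], [-1.1, 4.24], [0.23, 1.98], [-2.94, 2.94]. Speed limits (rad/s): [2.57, 2.57, 3.14, 3.14, 3.14, 3.14, 3.14].

## Interface

Orientations are given as a unit quaternion [x, y, z, w].
In Python, from workcell import observe, get_image, manip gives the robot as it stands.
- The arm moves only by the tool arm_command, never from a script. Its argument "deltas" is a list that holds one entry, the list of rows, each a list of 7 numbers: the turn, a rotation vector about the tool's x, y, z in rad, then the shift along the tool's x, y, z in m, then the closure, from 0 (fully open) to 1 (shut). A call has 1 to 12 rows; each row is the pose to reach, as a shift and turn from the pose commanded when the call began, along the tool's axes at that moment; what a row does not reach only later rows make up. A row lasts 1/8 s, in which the tool goes at most 62.5 mm and 10.7 degrees, less where a joint would pass 70% of its speed; a pose out of reach is approached as far as the arm can. A call with a gripper value outside its range is refused whole. The fingers move at their own pace and stop on an object; "squeeze" is the grip in N (left out, the last holds). Time passes only in rows, so rows that repeat a pose let the fingers close. It gives the time, the measured TCP pose, the force, the opening and the grip force at its end, in the units of the state.
- observe(): the state, without advancing time (a new reading comes with each control period).
- get_image(name): name is "scene" or "side" or "wrist"; returns a dict with "img" (420x560x3 uint8, red, green, blue), "vfov" (degrees; the focal length in pixels is half the picture's height over the tangent of half this angle, whatever the lens; pixels are square), "cx", "cy" (the principal point, pixels), "extrinsics" (4x4, takes a point from world to camera coordinates). Camera axes: x right, y up, looking along -z (the intrinsics and any distortion apply to the point x, -y, -z); pixel columns grow to the right and rows downward; lengths in m; the calibration is good to about 2 mm. A picture is of the moment at which its call begins. There is no depth.
- manip.finish_job(): hands the job in; it is judged then, once.
The state is a dict: "t": time; "joint_pos": joint angles; "joint_velocities": joint speeds; "joint_torque": joint torques, N m; "tcp_pos": TCP position; "ee_rot": TCP orientation; "force": force on the tool from outside, world axes, zero at the start; "moment": the same for the moment, N m; "width": finger opening in m; "grasp_force": force on a finger pad.
Only numpy, scipy, OpenCV 4.12 (cv2) and the standard library are available. Lean on these libraries where they do the work, as an engineer would, in place of code of your own. Each camera call takes 0.05 s, during which the arm holds its last target. There are 200 camera calls.

## Working session

There is one attempt and no reset: what is moved stays moved. The work goes in short steps, Python scripts to look and compute and a tool call to move; the robot and the scene stay as the last step left them, time stands still between calls to the robot, and variables do not carry over. Pictures are saved under pics/ and viewed, at most 10 in all, crops included, and the job is handed in when it is done.

Besides the shell and the picture viewer there is one more tool, called after "Emit:" as name(argument=value, ...) on one line, values as JSON. arm_command: Moves the arm, as the interface text tells. Its arguments: {"type":"object","properties":{"deltas":{"type":"array"},"squeeze":{"type":"number"}},"required":["deltas"]}

```bash
mkdir -p pics; python3 - <<'E'
from workcell import observe, get_image, manip
import cv2
print(observe())
for n in("scene","side"):
    d=get_image(n); cv2.imwrite(f"pics/{n}0.png",d["img"][:,:,::-1]); print(n,d["vfov"],d["cx"],d["cy"],d["extrinsics"],[k for k in d])
print(manip.tcp_to_tips)
E
```

```text
{'t': 0.0, 'joint_pos': array([ 1.08220015,  0.62935747,  0.03844591,  1.51838468, -0.02699314,
        0.99627444, -0.01995708]), 'joint_velocities': array([ 0.00028139, -0.00019434,  0.00049022,  0.00031668,  0.00073002,
       -0.00093122,  0.00164676]), 'joint_torque': array([-7.61503434e-04, -5.63409376e+01,  1.22559182e+00, -1.93450695e+01,
        1.08840445e-02,  1.03209246e-02, -1.10592171e-05]), 'tcp_pos': array([ 0.26647885, -0.5922064 ,  0.24437644]), 'ee_rot': array([ 9.77733550e-01,  2.09848033e-01, -2.16543867e-04, -9.27950832e-04]), 'force': array([ 0.69783372, -0.52301587,  0.30239763]), 'moment': array([ 0.00067667,  0.01320896, -0.02119356]), 'grasp_force': 0.0, 'width': 0.08551375828609248}
scene 45.12757557243447 293.02757131167107 201.3905562990976 [[-0.54105692  0.84080167 -0.01760563  0.43883052]
 [-0.66908558 -0.41768602  0.61470552  0.28802689]
 [ 0.5094918   0.34437035  0.78856019 -1.72539672]
 [ 0.          0.          0.          1.        ]] ['img', 'vfov', 'cx', 'cy', 'extrinsics']
side 49.36622604103785 279.9843652966211 211.93003030176132 [[-0.80212572 -0.59715166  0.00205607  0.41171158]
 [ 0.45647237 -0.6109307   0.64683588 -0.40272664]
 [-0.38500301  0.51978223  0.76262646 -0.78377649]
 [ 0.          0.          0.          1.        ]] ['img', 'vfov', 'cx', 'cy', 'extrinsics']
0.014
```

View pics/scene0.png

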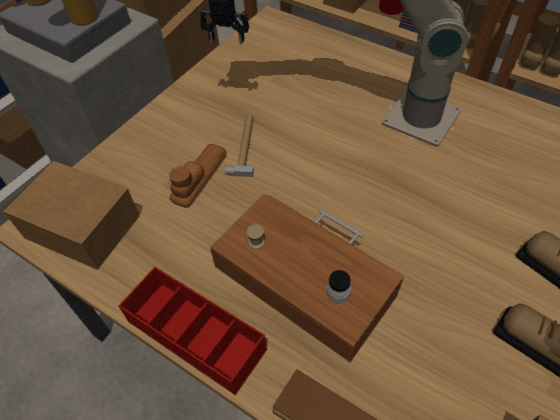

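View pics/side0.png

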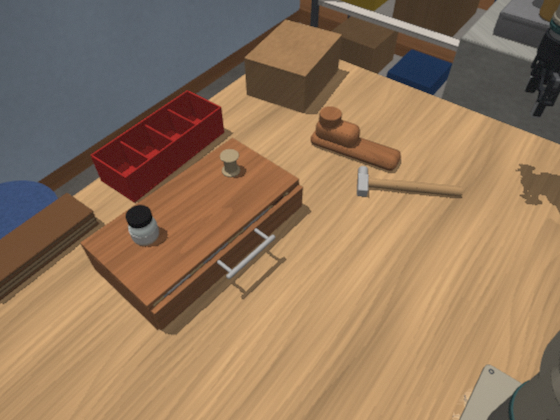

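The scene view shows the cabinet top with corners at about (265,197), (400,279), (350,350) and (212,248), and the handle bar from (318,213) to (359,235). In the side view the top corners are about (300,181), (155,303), (87,243) and (235,145), and the bar runs from (232,273) to (273,238).

```bash
cat > h.py <<'E'
import numpy as np, cv2
from scipy.optimize import least_squares
from scipy.spatial.transform import Rotation as R
from workcell import observe, get_image, manip
def ray(d,u,v):
    f=210/np.tan(np.radians(d["vfov"]/2)); E=np.array(d["extrinsics"])
    return E[:3,:3].T@np.array([(u-d["cx"])/f,-(v-d["cy"])/f,-1.]), -E[:3,:3].T@E[:3,3]
def at_z(d,u,v,z):
    r,o=ray(d,u,v); return o+r*(z-o[2])/r[2]
def proj(d,P):
    f=210/np.tan(np.radians(d["vfov"]/2)); E=np.array(d["extrinsics"])
    p=np.asarray(P)@E[:3,:3].T+E[:3,3]; return np.c_[d["cx"]-f*p[:,0]/p[:,2], d["cy"]+f*p[:,1]/p[:,2]]
def cab(x,P):
    c,s=np.cos(x[2]),np.sin(x[2]); P=np.asarray(P,float); return np.c_[x[0]+c*P[:,0]-s*P[:,1],x[1]+s*P[:,0]+c*P[:,1],P[:,2]]
def to_tool(p,o=None):
    o=o or observe(); return R.from_quat(o["ee_rot"]).inv().apply(np.asarray(p)-o["tcp_pos"])
E
python3 - <<'E'
from h import *
S,D=get_image("scene"),get_image("side")
sc=[(265,197),(400,279),(350,350),(212,248)]; sd=[(300,181),(155,303),(87,243),(235,145)]
for a,b in zip(sc,sd): print(at_z(S,*a,.1).round(3),at_z(D,*b,.1).round(3))
hs=[(318,213),(359,235)]; hd=[(273,238),(232,273)]
for a,b in zip(hs,hd): print('h',at_z(S,*a,.078).round(3),at_z(D,*b,.078).round(3))
C=[(-.11,-.22,.1),(-.11,.22,.1),(.11,.22,.1),(.11,-.22,.1)]
H=[(-.152,-.065,.078),(-.152,.065,.078)]
for use in ("both","s","d"):
    f=lambda x:np.r_[(proj(S,cab(x,C+H))-(sc+hs)).ravel()*(use!="d"),(proj(D,cab(x,C+H))-(sd+hd)).ravel()*(use!="s")]
    r=least_squares(f,[.7,0,0],loss="soft_l1"); print(use,r.x.round(4),f(r.x).round(1))
E
```

```text
[ 0.632 -0.205  0.1  ] [ 0.614 -0.212  0.1  ]
[0.668 0.22  0.1  ] [0.648 0.208 0.1  ]
[0.889 0.203 0.1  ] [0.862 0.195 0.1  ]
[ 0.842 -0.225  0.1  ] [ 0.814 -0.217  0.1  ]
h [ 0.588 -0.061  0.078] [ 0.574 -0.057  0.078]
h [0.592 0.069 0.078] [0.587 0.063 0.078]
both [ 0.7406 -0.0102 -0.0858] [-0.3 -7.   2.7 -5.7  3.  -8.2 -1.7 -5.2  0.4 -1.2 -0.8  0.4  2.6 -1.8
 -4.8  3.6 -3.9 -0.3  0.4 -7.4 -2.  -3.7 -4.5 -0.3]
s [ 0.7543 -0.0046 -0.0972] [-0.5 -3.3  2.3  0.6  1.2 -1.4 -2.9 -1.3  0.2  3.3 -1.   5.6 -0.  -0.
 -0.   0.  -0.  -0.  -0.  -0.  -0.  -0.  -0.  -0. ]
d [ 0.7356 -0.0124 -0.0746] [-0.  -0.   0.  -0.   0.  -0.  -0.  -0.  -0.  -0.  -0.  -0.   4.4 -2.2
 -0.6  4.5 -1.3  1.2  1.5 -7.3  0.8 -3.9 -1.  -0.1]
```

```bash
python3 - <<'E'
from h import *
S,D=get_image("scene"),get_image("side")
print(proj(S,[observe()["tcp_pos"]]),proj(D,[observe()["tcp_pos"]]))
a=S["img"][190:370,200:410,::-1]; b=D["img"][135:325,80:310,::-1]
A=cv2.resize(a,None,fx=2.85,fy=2.85,interpolation=3); # 598x513
cv2.imwrite("pics/c1.png",cv2.resize(a,None,fx=3.3,fy=3.3,interpolation=cv2.INTER_CUBIC))
cv2.imwrite("pics/c2.png",cv2.resize(b,None,fx=3.1,fy=3.1,interpolation=cv2.INTER_CUBIC))
E
```

```text
[[227.34372797  41.05458628]] [[530.38923049 103.32505841]]
```

View pics/c1.png

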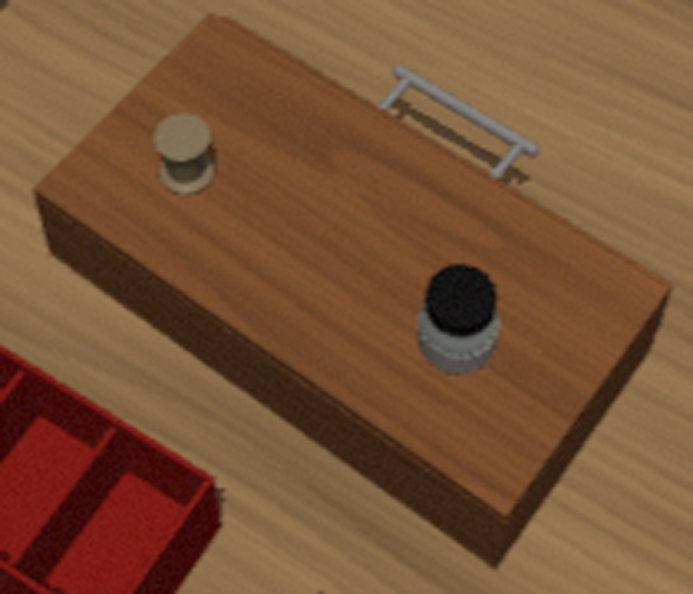

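View pics/c2.png

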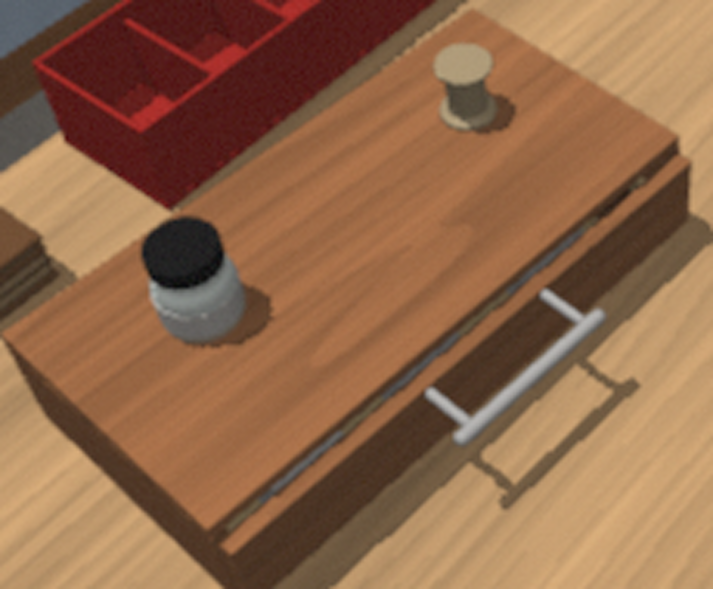

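Zoomed in, the scene corners are FR(264.2,194.2), FL(402.7,277.9), BL(353.9,346.4) and BR(211.2,247.6). The side corners are (299.4,179.2), (147.7,305.3), (81.6,243.7) and (233.2,138.2). The jar and spool stand on the far half of the top. I'll refit, this time with a radial distortion term.

```bash
python3 - <<'E'
from h import *
S,D=get_image("scene"),get_image("side")
sc=np.array([(264.2,194.2),(402.7,277.9),(353.9,346.4),(211.2,247.6),(320.3,211.2),(362.4,235.8)])
sd=np.array([(299.4,179.2),(147.7,305.3),(81.6,243.7),(233.2,138.2),(273.5,236.6),(228.4,276)])
C=[(-.11,-.22,.1),(-.11,.22,.1),(.11,.22,.1),(.11,-.22,.1),(-.152,-.065,.078),(-.152,.065,.078)]
def dist(d,p,k):
    f=210/np.tan(np.radians(d["vfov"]/2)); c=np.array([d["cx"],d["cy"]]); q=(p-c)/f; return c+f*q*(1+k*(q**2).sum(1,keepdims=True))
f=lambda x:np.r_[(dist(S,proj(S,cab(x,C)),x[3])-sc).ravel(),(dist(D,proj(D,cab(x,C)),x[4])-sd).ravel()]
for x0 in(0,1):
    g=f if x0 else (lambda x:f(np.r_[x,0,0]))
    r=least_squares(g,[.7,0,0]+[0,0]*x0); print(r.x.round(4),g(r.x).round(1))
for n,d in(("s",S),("d",D)):
    m=f(r.x)
x=r.x
for u,b in (("s",slice(0,12)),("d",slice(12,24))):
    rr=least_squares(lambda y:f(np.r_[y[:3],y[3],y[3]])[b],[.7,0,0,0]); print(u,rr.x.round(4),rr.fun.round(1))
X=cab(x,[(-.152,0,.078),(-.292,0,.078)]);print(X)
E
```

```text
[ 0.7428 -0.0056 -0.083 ] [ 1.1 -2.9  1.3 -3.3  0.7 -2.9 -0.1 -3.2 -1.1  1.8 -3.2  0.9  1.1  0.5
  0.2  2.5 -1.   0.2  0.1 -0.  -4.5 -1.6 -3.  -2.4]
[ 0.7426 -0.006  -0.0833  0.1757 -0.0264] [ 1.1 -3.   2.6 -2.5  1.5 -0.7 -0.6 -3.1 -1.1  1.7 -3.   0.9  1.3  0.5
  0.8  2.1  0.3 -0.1  0.4 -0.  -4.3 -1.6 -2.8 -2.5]
s [ 0.7467 -0.003  -0.0834  0.0193] [ 1.2 -1.6  1.8 -1.4  0.9 -0.6 -0.3 -1.6 -1.   3.2 -2.9  2.4]
d [ 0.7405 -0.0071 -0.0829  0.0045] [ 2.3  0.6  1.6  2.7  0.1  0.3  1.2  0.  -3.3 -1.5 -1.7 -2.3]
[[0.59112416 0.00661302 0.078     ]
 [0.4516101  0.01826756 0.078     ]]
```

```bash
python3 - <<'E'
from h import *
S,D=get_image("scene"),get_image("side")
sc=np.array([(264.2,194.2),(402.7,277.9),(353.9,346.4),(211.2,247.6),(320.3,211.2),(362.4,235.8)])
sd=np.array([(299.4,179.2),(147.7,305.3),(81.6,243.7),(233.2,138.2),(273.5,236.6),(228.4,276)])
C=[(-.11,-.22,.1),(-.11,.22,.1),(.11,.22,.1),(.11,-.22,.1)]
def tri(a,b):
    A=0;B=0
    for d,p in((S,a),(D,b)):
        r,o=ray(d,*p);r/=np.linalg.norm(r);M=np.eye(3)-np.outer(r,r);A=A+M;B=B+M@o
    return np.linalg.solve(A,B)
T=[tri(a,b) for a,b in zip(sc,sd)];print(np.round(T,4))
f=lambda x:np.r_[(proj(S,cab(x,C)+[0,0,x[3]])-sc[:4]).ravel(),(proj(D,cab(x,C)+[0,0,x[3]])-sd[:4]).ravel()]
r=least_squares(f,[.7,0,0,0]);x=r.x;print(x.round(4),r.fun.round(1))
c,s=np.cos(x[2]),np.sin(x[2])
for t in T: d=t-[x[0],x[1],0]; print((c*d[0]+s*d[1]).round(4),(-s*d[0]+c*d[1]).round(4),t[2].round(4))
o=observe(); print(R.from_quat(o["ee_rot"]).as_matrix().round(3))
E
```

```text
[[ 0.6207 -0.2175  0.0946]
 [ 0.6582  0.2208  0.0955]
 [ 0.8746  0.2035  0.094 ]
 [ 0.838  -0.2341  0.0947]
 [ 0.5768 -0.0606  0.0754]
 [ 0.5884  0.0748  0.0773]]
[ 0.7479 -0.0074 -0.0826 -0.0055] [-0.3 -0.7 -0.6 -1.  -1.3 -0.5 -1.6 -0.9 -0.4  0.8 -0.3  1.8 -1.   0.1
 -0.9  0.5]
-0.1094 -0.2199 0.0946
-0.1083 0.2201 0.0955
0.1089 0.2206 0.094
0.1085 -0.2185 0.0947
-0.1662 -0.0671 0.0754
-0.1657 0.0687 0.0773
[[ 0.912  0.41   0.   ]
 [ 0.41  -0.912  0.   ]
 [ 0.    -0.    -1.   ]]
```

Emit:
arm_command(deltas=[[[0,0,-0.09,0.045,-0.035,0,0.4],[0,0,-0.18,0.09,-0.07,0,0.4],[0,0,-0.27,0.14,-0.11,0,0.4],[0,0,-0.36,0.19,-0.15,0,0.4],[0,0,-0.45,0.24,-0.19,0,0.4],[0,0,-0.54,0.29,-0.225,0,0.4],[0,0,-0.63,0.335,-0.26,0,0.4],[0,0,-0.72,0.38,-0.295,0,0.4],[0,0,-0.81,0.425,-0.33,0,0.4],[0,0,-0.9,0.47,-0.365,0,0.4],[0,0,-1.0,0.51,-0.395,0,0.4],[0,0,-1.065,0.534,-0.4165,0,0.4]]], squeeze=40)

```text
t: 2.0
tcp_pos: [0.584, 0.0092, 0.2455]
ee_rot: [0.734, 0.679, 0.001, -0.0]
force: [-0.0, -0.7, 0.2]
width: 0.0513
grasp_force: 0.0
```

```bash
python3 - <<'E'
from h import *
o=observe(); print(o["t"],o["tcp_pos"],o["width"],R.from_quat(o["ee_rot"]).as_matrix().round(3),o["joint_pos"].round(3))
print(to_tool([.583,.007,.073]))
W=get_image("wrist"); cv2.imwrite("pics/w1.png",W["img"][:,:,::-1]); print(proj(W,[[.5768,-.0606,.078],[.5884,.0748,.078]]))
E
```

```text
2.0 [0.5839686  0.00915669 0.24551203] 0.05132191935072998 [[ 0.078  0.997  0.001]
 [ 0.997 -0.078  0.001]
 [ 0.001  0.001 -1.   ]] [ 0.124  0.544 -0.29   1.703  0.185  0.921 -0.317]
[-0.00244061 -0.00098146  0.17250817]
[[277.97415071 256.12349329]
 [278.83753547 119.13889225]]
```

View pics/w1.png

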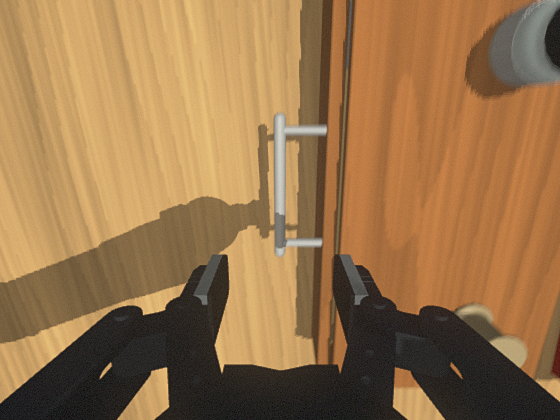

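The wrist view shows the bar from (279,115) to (280,254), which matches the prediction to within 4 px. Next I descend and grip it.

Emit:
arm_command(deltas=[[[0,0,0,-0.002,-0.001,0.04,0.6],[0,0,0,-0.002,-0.001,0.09,0.6],[0,0,0,-0.002,-0.001,0.13,0.6],[0,0,0,-0.002,-0.001,0.16,0.6],[0,0,0,-0.002,-0.001,0.172,0.6],[0,0,0,-0.002,-0.001,0.172,0.8],[0,0,0,-0.002,-0.001,0.172,1],[0,0,0,-0.002,-0.001,0.172,1],[0,0,0,-0.002,-0.001,0.172,1]]], squeeze=40)

```text
t: 3.18
tcp_pos: [0.5822, 0.0042, 0.0741]
ee_rot: [0.736, 0.677, 0.001, 0.001]
force: [-0.9, 0.4, -1.1]
width: 0.0095
grasp_force: 39.3
```

Emit:
arm_command(deltas=[[[0,0,0,0,-0.015,0,1],[0,0,0,0,-0.04,0,1],[0,0,0,0,-0.065,0,1],[0,0,0,0,-0.09,0,1],[0,0,0,0,-0.115,0,1],[0,0,0,0,-0.13,0,1],[0,0,0,0,-0.138,0,1],[0,0,0,0,-0.142,0,1],[0,0,0,0,-0.144,0,1],[0,0,0,0,-0.144,0,1]]])

```text
t: 4.42
tcp_pos: [0.4426, 0.0156, 0.0741]
ee_rot: [0.736, 0.677, 0.003, 0.003]
force: [7.0, -3.9, -0.8]
width: 0.0097
grasp_force: 40.5
```

Emit:
arm_command(deltas=[[[0,0,0,0,0,0,0.55],[0,0,0,0,0,0,0.55],[0,0,0,0,0.004,0,0.55],[0,0,0,0,0.004,-0.05,0.55],[0,0,0,0,0.004,-0.11,0.55],[0,0,0.15,0,0.04,-0.16,0.4],[0,0,0.33,0,0.09,-0.21,0.2],[0,0,0.5,0,0.13,-0.23,0],[0,0,0.67,0,0.15,-0.24,0],[0,0,0.85,0,0.15,-0.25,0],[0,0,1.02,0,0.15,-0.25,0],[0,0,1.19,0,0.15,-0.25,0]]])

```text
t: 5.92
tcp_pos: [0.5874, 0.004, 0.3231]
ee_rot: [0.989, 0.146, -0.0, -0.0]
force: [-0.1, -0.7, 0.4]
width: 0.0855
grasp_force: 0.0
```

Emit:
arm_command(deltas=[[[0,0,0.18,0,0,0,0],[0,0,0.36,0,0,0,0],[0,0,0.38,0,0,0,0],[0,0,0.38,0,0,0,0]]])

```text
t: 6.42
tcp_pos: [0.5875, 0.004, 0.3232]
ee_rot: [0.999, -0.04, -0.0, -0.0]
force: [-0.1, -0.3, -0.2]
width: 0.0847
grasp_force: 0.0
```

```bash
python3 - <<'E'
from h import *
o=observe(); print(o["t"],o["tcp_pos"],o["width"],R.from_quat(o["ee_rot"]).as_matrix().round(3),o["joint_pos"].round(3))
W=get_image("wrist"); cv2.imwrite("pics/w2.png",W["img"][:,:,::-1])
x=[.7479,-.0074,-.0826]
print(proj(W,cab(x,[(-.306,0,.078),(-.155,0,.022),(-.155,0,.072),(-.11,.22,.1),(-.11,-.22,.1)])).round(0))
E
```

```text
6.425 [0.58750087 0.00398665 0.32315882] 0.08472973329827567 [[ 0.997 -0.079 -0.   ]
 [-0.079 -0.997  0.   ]
 [-0.    -0.    -1.   ]] [-0.112  0.462  0.089  1.596 -0.045  1.086 -1.662]
[[279. 281.]
 [279. 161.]
 [279. 168.]
 [ 75. 131.]
 [482. 133.]]
```

View pics/w2.png

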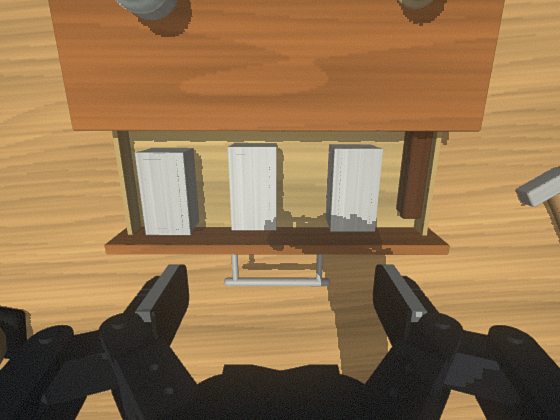

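The wrist view shows the drawer fully out. The tin tops are centred near (166,193), (253,188) and (355,190), the brush spans columns 403–432 on the right, and the left tin is close to the left wall at about column 130.

```bash
python3 - <<'E'
from h import *
W=get_image("wrist"); x=[.7479,-.0074,-.0826]; c,s=np.cos(x[2]),np.sin(x[2])
def C(p): d=p-[x[0],x[1],0]; return np.array([c*d[0]+s*d[1],-s*d[0]+c*d[1]]).round(4)
print("cam",C(-np.array(W["extrinsics"])[:3,:3].T@np.array(W["extrinsics"])[:3,3]))
for n,q in dict(L=[(138,154),(187,154),(190,234),(146,234)],M=[(229,147),(277,147),(275,230),(231,230)],R=[(329,149),(381,149),(378,231),(332,231)]).items():
    P=np.array([C(at_z(W,*p,.072)) for p in q]); m=P.mean(0); print(n,P.tolist(),m,at_z(W,*np.mean(q,0),.072).round(4), np.degrees(np.arctan2(*(P[0]+P[1]-P[2]-P[3])[::-1])).round(1))
print("brush",[C(at_z(W,*p,.054)) for p in [(405,132),(432,132),(400,217),(420,217)]])
print("wall",[C(at_z(W,*p,.052)) for p in [(128,140),(131,225),(430,145),(424,235)]])
print("handle",C(at_z(W,277,282,.078)))
E
```

```text
cam [-0.0832 -0.0014]
L [[-0.1385, 0.1676], [-0.1383, 0.1094], [-0.2409, 0.1142], [-0.2411, 0.1707]] [-0.1897    0.140475] [0.5724 0.148  0.072 ] -2.2
M [[-0.1299, 0.059], [-0.1297, 0.0023], [-0.235, 0.0048], [-0.2352, 0.0612]] [-0.18245   0.031825] [0.5708 0.0392 0.072 ] -1.3
R [[-0.1318, -0.0593], [-0.1316, -0.1209], [-0.2359, -0.1273], [-0.2361, -0.0683]] [-0.18385 -0.09395] [ 0.559  -0.0859  0.072 ] 4.2
brush [array([-0.1132, -0.1539]), array([-0.113 , -0.1868]), array([-0.2231, -0.1605]), array([-0.223 , -0.1871])]
wall [array([-0.1242,  0.1866]), array([-0.2364,  0.1983]), array([-0.129 , -0.1876]), array([-0.2496, -0.1969])]
handle [-0.3069  0.0022]
```

Emit:
arm_command(deltas=[[[0,0,0.025,-0.01,-0.017,0.04,0.18],[0,0,0.025,-0.0195,-0.034,0.09,0.18],[0,0,0.025,-0.0195,-0.034,0.14,0.18],[0,0,0.025,-0.0195,-0.034,0.19,0.18],[0,0,0.025,-0.0195,-0.034,0.23,0.18],[0,0,0.025,-0.0195,-0.034,0.26,0.18],[0,0,0.025,-0.0195,-0.034,0.273,0.18],[0,0,0.025,-0.0195,-0.034,0.273,0.5],[0,0,0.025,-0.0195,-0.034,0.273,0.8],[0,0,0.025,-0.0195,-0.034,0.273,1],[0,0,0.025,-0.0195,-0.034,0.273,1]]], squeeze=60)

```text
t: 7.9
tcp_pos: [0.5712, 0.0392, 0.0509]
ee_rot: [0.999, -0.054, 0.0, -0.0]
force: [-0.5, 0.6, -4.0]
width: 0.0552
grasp_force: 63.8
```

Emit:
arm_command(deltas=[[[0,0,0,0,0,-0.03,1],[0,0,0,0,0,-0.08,1],[0,0,0,0,0,-0.12,1],[0,0.1,0,0,0,-0.12,1],[0,0.2,0,0,0,-0.12,1],[0,0.2,0,0,0,-0.12,1],[0,0.2,0,0,0,-0.12,1],[0,0.2,0,0,0,-0.12,1],[0,0.2,0,0,0,-0.12,1],[0,0.2,0,0,0,-0.12,1]]])

```text
t: 9.15
tcp_pos: [0.5712, 0.0391, 0.1702]
ee_rot: [0.994, -0.053, 0.1, 0.005]
force: [-0.5, -0.3, -4.1]
width: 0.0554
grasp_force: 66.6
```

```bash
cat > m.py <<'E'
from h import *
o=observe();r=R.from_quat(o["ee_rot"]).inv();print(o["t"],o["tcp_pos"].round(4),"Ft",r.apply(o["force"]).round(2),"Mt",r.apply(o["moment"]).round(4),"tau",o["joint_torque"].round(3),o["width"])
E
python3 m.py
```

```text
9.15 [0.5712 0.0391 0.1702] Ft [-1.27  0.38  3.89] Mt [ 0.0292 -0.3548  0.0321] tau [ 1.5000e-02 -4.8679e+01  2.1900e+00 -1.5086e+01  1.0700e-01 -1.1600e+00
  1.0000e-03] 0.05541482858509304
```

Emit:
arm_command(deltas=[[[0,-0.1,0,0,0,0,1],[0,-0.2,0,0,0,0,1],[0,-0.3,0,0,0,0,1],[0,-0.4,0,0,0,0,1],[0,-0.4,0,0,0,0,1],[0,-0.4,0,0,0,0,1],[0,-0.4,0,0,0,0,1],[0,-0.4,0,0,0,0,1],[0,-0.4,0,0,0,0,1]]])

```text
t: 10.28
tcp_pos: [0.5709, 0.0394, 0.1706]
ee_rot: [0.994, -0.053, -0.099, -0.005]
force: [-0.2, 0.1, -3.9]
width: 0.0554
grasp_force: 66.5
```

```bash
python3 m.py
```

```text
10.275 [0.5709 0.0394 0.1706] Ft [ 0.55 -0.04  3.87] Mt [ 0.0119  0.3675 -0.0028] tau [-2.0000e-02 -5.8677e+01  1.4040e+00 -1.6578e+01 -1.3100e-01  1.1890e+00
 -0.0000e+00] 0.05539791516086382
```

Emit:
arm_command(deltas=[[[0,0.1,0,0,0,0,1],[0,0.2,0,0,0,0,1],[0,0.2,0,0,0,0,1],[0,0.2,0,0,0,0,1],[0,0.2,0,0,0,0,1]]])

```text
t: 10.9
tcp_pos: [0.572, 0.0391, 0.1702]
ee_rot: [0.999, -0.054, 0.0, -0.0]
force: [-0.1, 0.0, -3.9]
width: 0.0553
grasp_force: 66.6
```

```bash
python3 m.py
```

```text
10.9 [0.572  0.0391 0.1702] Ft [-0.15  0.    3.87] Mt [0.0243 0.0031 0.0172] tau [-9.6000e-02 -5.3816e+01  1.6140e+00 -1.6089e+01  2.0000e-03  3.7000e-02
  2.0000e-03] 0.0552898337705461
```

Emit:
arm_command(deltas=[[[0,0.1,0,0,0,0,1],[0,0.2,0,0,0,0,1],[0,0.2,0,0,0,0,1],[0,0.2,0,0,0,0,1],[0,0.1,0,0,0,0,1],[0,0,0,0,0,0,1],[0,0,0,0,0,0,1],[0,0,0,0,0,0,1]]])

```text
t: 11.9
tcp_pos: [0.5708, 0.039, 0.1699]
ee_rot: [0.999, -0.054, 0.0, 0.0]
force: [-1.0, 0.8, -4.1]
width: 0.0555
grasp_force: 66.6
```

```bash
python3 m.py
```

```text
11.9 [0.5708 0.039  0.1699] Ft [-1.05 -0.68  4.1 ] Mt [ 0.0132 -0.0126  0.0173] tau [ 3.0800e-01 -5.3249e+01  1.6710e+00 -1.6852e+01  2.2000e-02 -9.8000e-02
  2.0000e-03] 0.05546720719032095
```

The moment hardly changes with either tilt, so the middle tin is silent. I'll put it back and take the right-hand one next.

Emit:
arm_command(deltas=[[[0,0,0,0,0,0.04,1],[0,0,0,0,0,0.085,1],[0,0,0,0,0,0.11,1],[0,0,0,0,0,0.119,1],[0,0,0,0,0,0.119,1],[0,0,0,0,0,0.119,0.18],[0,0,0,0,0,0.119,0.18],[0,0,0,0,0,0.1,0.18],[0,0,0,0,0,0.06,0.18],[0,0,0,0,0,0.01,0.18]]])

```text
t: 13.15
tcp_pos: [0.5707, 0.0392, 0.1624]
ee_rot: [0.999, -0.054, -0.0, 0.0]
force: [0.6, -0.3, -0.7]
width: 0.0701
grasp_force: 0.0
```

Emit:
arm_command(deltas=[[[0,0,-0.05,0,0.04,0,0.18],[0,0,-0.1,0.001,0.09,0,0.18],[0,0,-0.1,0.0015,0.1255,0,0.18],[0,0,-0.1,0.0015,0.1255,0,0.18]]])

```text
t: 13.65
tcp_pos: [0.5588, -0.0903, 0.1621]
ee_rot: [1.0, -0.007, 0.001, 0.001]
force: [0.1, 0.3, -0.1]
width: 0.07
grasp_force: 0.0
```

```bash
python3 - <<'E'
from h import *
o=observe(); print(o["t"],o["tcp_pos"],o["width"],R.from_quat(o["ee_rot"]).as_matrix().round(3),to_tool([.559,-.0859,.05]))
W=get_image("wrist"); cv2.imwrite("pics/w3.png",W["img"][:,:,::-1])
E
```

```text
13.65 [ 0.55883696 -0.09025046  0.16209627] 0.06997484159672011 [[ 1.    -0.014  0.002]
 [-0.014 -1.    -0.003]
 [ 0.002  0.003 -1.   ]] [-1.10911537e-04 -4.63899820e-03  1.12084761e-01]
```

View pics/w3.png

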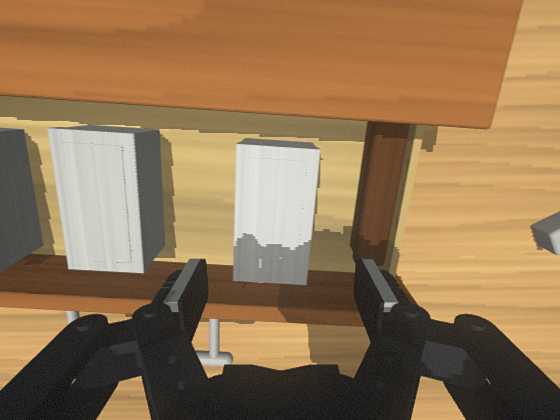

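The middle tin is back upright at about (105,200). The right tin's top has corners near (237,145), (319,150), (306,284) and (234,282), roughly between the jaws.

```bash
python3 - <<'E'
from h import *
W=get_image("wrist");o=observe();print(o["tcp_pos"])
for q in [(237,145),(319,150),(306,284),(234,282)],[(50,130),(138,132),(147,271),(69,270)]:
    P=np.array([at_z(W,*p,.072) for p in q]);print(P.round(4).tolist(),P.mean(0))
    m=P[0]+P[1]-P[2]-P[3];print("yaw",np.arctan2(m[1],m[0]))
    p=P.mean(0);p[2]=.05;print(to_tool(p))
E
```

```text
[ 0.55944123 -0.08559963  0.16158134]
[[0.6118, -0.0583, 0.072], [0.6079, -0.1142, 0.072], [0.504, -0.1068, 0.072], [0.5064, -0.0507, 0.072]] [ 0.55754757 -0.08249132  0.072     ]
yaw -0.07206651069343406
[-0.00211089 -0.00304861  0.11157909]
[[0.623, 0.0665, 0.072], [0.6211, 0.0078, 0.072], [0.5167, 0.0158, 0.072], [0.5182, 0.0756, 0.072]] [0.56977448 0.04141057 0.072     ]
yaw -0.0815171066073156
[ 0.00912196 -0.12704455  0.11164782]
```

Emit:
arm_command(deltas=[[[0,0,0.03,-0.001,-0.003,0.02,0.18],[0,0,0.058,-0.002,-0.003,0.06,0.18],[0,0,0.058,-0.002,-0.003,0.095,0.18],[0,0,0.058,-0.002,-0.003,0.111,0.18],[0,0,0.058,-0.002,-0.003,0.111,0.5],[0,0,0.058,-0.002,-0.003,0.111,1],[0,0,0.058,-0.002,-0.003,0.111,1],[0,0,0.058,-0.002,-0.003,0.09,1],[0,0,0.058,-0.002,-0.003,0.04,1],[0,0,0.058,-0.002,-0.003,-0.01,1],[0,0,0.058,-0.002,-0.003,-0.01,1],[0,0,0.058,-0.002,-0.003,-0.01,1]]])

```text
t: 15.25
tcp_pos: [0.5561, -0.0823, 0.1698]
ee_rot: [0.999, -0.032, -0.001, -0.0]
force: [0.5, 0.3, -5.4]
width: 0.0552
grasp_force: 66.4
```

```bash
python3 m.py
```

```text
15.25 [ 0.5561 -0.0823  0.1698] Ft [ 0.46 -0.35  5.43] Mt [-0.0501 -0.143  -0.0038] tau [ 2.6000e-02 -5.4793e+01  1.2520e+00 -1.6906e+01  1.2000e-02 -1.2500e-01
 -0.0000e+00] 0.05521550128579965
```

Emit:
arm_command(deltas=[[[0,0.1,0,0,0,0,1],[0,0.2,0,0,0,0,1],[0,0.2,0,0,0,0,1],[0,0.2,0,0,0,0,1],[0,0.2,0,0,0,0,1],[0,0.1,0,0,0,0,1],[0,0,0,0,0,0,1],[0,0,0,0,0,0,1],[0,0,0,0,0,0,1],[0,0,0,0,0,0,1]]])

```text
t: 16.5
tcp_pos: [0.5562, -0.0827, 0.1702]
ee_rot: [0.999, -0.033, -0.0, -0.0]
force: [-0.2, 0.1, -3.9]
width: 0.0552
grasp_force: 66.4
```

```bash
python3 m.py
```

```text
16.5 [ 0.5562 -0.0827  0.1702] Ft [-0.16 -0.11  3.92] Mt [-0.0081 -0.0709 -0.0175] tau [-6.6000e-02 -5.2629e+01  1.1800e+00 -1.6098e+01  5.0000e-03 -3.3000e-02
  0.0000e+00] 0.05522244251914963
```

Emit:
arm_command(deltas=[[[0,-0.1,0,0,0,0,1],[0,-0.2,0,0,0,0,1],[0,-0.2,0,0,0,0,1],[0,-0.2,0,0,0,0,1],[0,-0.2,0,0,0,0,1],[0,-0.1,0,0,0,0,1],[0,0,0,0,0,0,1],[0,0,0,0,0,0,1],[0,0,0,0,0,0,1],[0,0,0,0,0,0,1]]])

```text
t: 17.75
tcp_pos: [0.558, -0.0827, 0.1703]
ee_rot: [0.999, -0.033, 0.0, -0.0]
force: [0.1, -1.0, -4.2]
width: 0.0552
grasp_force: 66.6
```

```bash
python3 m.py
```

```text
17.75 [ 0.558  -0.0827  0.1703] Ft [0.13 1.02 4.22] Mt [0.0394 0.0299 0.0556] tau [ 5.2000e-02 -5.3317e+01  1.2400e+00 -1.5941e+01  1.2000e-02  2.6000e-02
 -0.0000e+00] 0.055192581668043285
```

Emit:
arm_command(deltas=[[[0,0.1,0,0,0,0,1],[0,0.2,0,0,0,0,1],[0,0.2,0,0,0,0,1],[0,0.2,0,0,0,0,1],[0,0.2,0,0,0,0,1],[0,0.1,0,0,0,0,1],[0,0,0,0,0,0,1],[0,0,0,0,0,0,1],[0,0,0,0,0,0,1],[0,0,0,0,0,0,1],[0,0,0,0,0,0,1]]])

```text
t: 19.12
tcp_pos: [0.5566, -0.0827, 0.1704]
ee_rot: [0.999, -0.033, 0.0, -0.0]
force: [-0.5, -0.5, -4.5]
width: 0.0558
grasp_force: 66.4
```

```bash
python3 m.py
```

```text
19.125 [ 0.5566 -0.0827  0.1704] Ft [-0.47  0.54  4.46] Mt [ 0.0228 -0.0554 -0.0188] tau [-1.3000e-02 -5.2764e+01  1.2290e+00 -1.5949e+01  8.0000e-03 -5.0000e-03
  0.0000e+00] 0.055844806098256324
```

Emit:
arm_command(deltas=[[[0,-0.1,0,0,0,0,1],[0,-0.2,0,0,0,0,1],[0,-0.2,0,0,0,0,1],[0,-0.2,0,0,0,0,1],[0,-0.2,0,0,0,0,1],[0,-0.1,0,0,0,0,1],[0,0,0,0,0,0,1],[0,0,0,0,0,0,1],[0,0,0,0,0,0,1],[0,0,0,0,0,0,1],[0,0,0,0,0,0,1]]])

```text
t: 20.5
tcp_pos: [0.5576, -0.0826, 0.1701]
ee_rot: [0.999, -0.033, -0.0, 0.0]
force: [0.0, -0.7, -4.5]
width: 0.0552
grasp_force: 66.6
```

```bash
python3 m.py
```

```text
20.5 [ 0.5576 -0.0826  0.1701] Ft [0.08 0.69 4.5 ] Mt [ 0.0337 -0.0254  0.0022] tau [ 6.0000e-03 -5.3112e+01  1.2460e+00 -1.6080e+01  9.0000e-03 -0.0000e+00
 -0.0000e+00] 0.055162846944229633
```

The readings are too noisy to decide from one sample. I'll average several while holding each tilt.

```bash
cat > avg.py <<'E'
from h import *
A=[]
for i in range(10):
    get_image("wrist");o=observe();A.append(R.from_quat(o["ee_rot"]).inv().apply(o["moment"]))
A=np.array(A);print(o["t"],"My",A.mean(0).round(4),A.std(0).round(4),"j6",o["joint_torque"][5])
E
python3 avg.py
```

```text
21.0 My [-0.0246 -0.004  -0.0059] [0.0211 0.0489 0.0223] j6 -0.0030859705293551087
```

Emit:
arm_command(deltas=[[[0,0.1,0,0,0,0,1],[0,0.2,0,0,0,0,1],[0,0.2,0,0,0,0,1],[0,0.2,0,0,0,0,1],[0,0.2,0,0,0,0,1],[0,0.2,0,0,0,0,1]]])

```text
t: 21.75
tcp_pos: [0.5577, -0.0826, 0.1703]
ee_rot: [0.994, -0.032, 0.1, 0.003]
force: [0.8, -0.7, -4.9]
width: 0.0554
grasp_force: 66.4
```

```bash
python3 avg.py
```

```text
22.25 My [-0.035  -0.3818  0.0039] [0.0317 0.075  0.0435] j6 -1.2237973138689995
```

Emit:
arm_command(deltas=[[[0,-0.1,0,0,0,0,1],[0,-0.2,0,0,0,0,1],[0,-0.3,0,0,0,0,1],[0,-0.4,0,0,0,0,1],[0,-0.4,0,0,0,0,1],[0,-0.4,0,0,0,0,1],[0,-0.4,0,0,0,0,1],[0,-0.4,0,0,0,0,1]]])

```text
t: 23.25
tcp_pos: [0.5568, -0.0827, 0.1707]
ee_rot: [0.995, -0.033, -0.099, -0.003]
force: [-0.2, -0.2, -4.5]
width: 0.0556
grasp_force: 66.4
```

```bash
python3 avg.py
```

```text
23.75 My [ 0.0146  0.3832 -0.0126] [0.0452 0.0436 0.0246] j6 1.2183021381497383
```

Emit:
arm_command(deltas=[[[0,0.08,0,0,0,0,1],[0,0.15,0,0,0,0,1],[0,0.17,0,0,0,0,1],[0,0.17,0,0,0,0,1],[0,0.17,0,0,0,0,1],[0,0.17,0,0,0,0,1]]])

```text
t: 24.5
tcp_pos: [0.5575, -0.0827, 0.1701]
ee_rot: [0.999, -0.033, -0.015, -0.0]
force: [0.8, -0.4, -4.6]
width: 0.0556
grasp_force: 66.4
```

```bash
cat > avg.py <<'E'
from h import *
A=[];J=[]
for i in range(16):
    get_image("wrist");o=observe();r=R.from_quat(o["ee_rot"]);A.append(r.inv().apply(o["moment"]));J.append(o["joint_torque"][5]);z=r.as_matrix()[:,0]
A=np.array(A);print(o["t"],"M",A.mean(0).round(4),A.std(0).round(4),"j6",np.mean(J).round(4),np.std(J).round(4),"pitch",np.arcsin(z[2]).round(4))
E
python3 avg.py
```

```text
25.3 M [-0.0005  0.1101 -0.0047] [0.024  0.0383 0.0316] j6 0.18 0.001 pitch -0.03
```

Emit:
arm_command(deltas=[[[0,0.1,0,0,0,0,1],[0,0.2,0,0,0,0,1],[0,0.23,0,0,0,0,1],[0,0.23,0,0,0,0,1],[0,0.23,0,0,0,0,1],[0,0.23,0,0,0,0,1],[0,0.15,0,0,0,0,1],[0,0.08,0,0,0,0,1],[0,0.06,0,0,0,0,1],[0,0.06,0,0,0,0,1],[0,0.06,0,0,0,0,1],[0,0.06,0,0,0,0,1]]])

```text
t: 26.8
tcp_pos: [0.5566, -0.0827, 0.1704]
ee_rot: [0.999, -0.033, 0.015, 0.0]
force: [-0.0, 0.4, -4.1]
width: 0.0551
grasp_force: 66.4
```

```bash
python3 avg.py
```

```text
27.6 M [ 0.0043 -0.0898 -0.0012] [0.0298 0.0631 0.0232] j6 -0.187 0.0006 pitch 0.03
```

Emit:
arm_command(deltas=[[[0,-0.1,0,0,0,0,1],[0,-0.13,0,0,0,0,1]]])

```text
t: 27.85
tcp_pos: [0.5584, -0.0826, 0.1704]
ee_rot: [0.998, -0.032, -0.05, -0.002]
force: [-0.7, 0.4, -5.1]
width: 0.055
grasp_force: 66.4
```

```bash
cat > tr.py <<'E'
from h import *
for i in range(16):
    o=observe();r=R.from_quat(o["ee_rot"]).inv();print(round(o["t"],3),o["joint_torque"][[1,3,5]].round(3),(1e3*o["joint_velocities"][[1,3,5]]).round(1),"M",r.apply(o["moment"]).round(3),"F",r.apply(o["force"]).round(1));get_image("wrist")
E
python3 tr.py
```

```text
27.85 [-55.878 -16.042   0.486] [ 101.4 -192.3  334.6] M [ 0.004  0.238 -0.019] F [-0.2 -0.4  5.1]
27.9 [-56.679 -15.45    1.014] [-18.5  46.3 -71.6] M [0.004 0.42  0.014] F [ 2.2 -0.1  5.5]
27.95 [-55.223 -16.684   0.82 ] [-18.1  38.  -21.1] M [ 0.016  0.196 -0.015] F [0.6 0.  4.6]
28.0 [-55.225 -16.766   0.616] [-11.7  24.7   6.1] M [ 0.023  0.163 -0.014] F [ 0.5 -0.6  4.5]
28.05 [-55.225 -16.655   0.567] [-7.3 13.1  3.7] M [ 0.019  0.056 -0.037] F [0.2 0.1 5.3]
28.1 [-55.233 -16.511   0.57 ] [-3.7  5.  -3.4] M [ 0.032  0.139 -0.029] F [ 0.5 -0.3  3.2]
28.15 [-55.257 -16.396   0.584] [-3.2 -0.3 -4.4] M [-0.024  0.29  -0.071] F [-0.3 -0.9  4.6]
28.2 [-55.291 -16.323   0.596] [-0.7 -2.5  7.7] M [-0.003  0.193 -0.019] F [ 0.5 -0.3  5.6]
28.25 [-55.335 -16.283   0.604] [-1.4 -4.7  9.1] M [0.037 0.09  0.021] F [0.6 0.1 5.1]
28.3 [-55.38  -16.266   0.607] [ 0.4 -2.8  2.5] M [-0.005  0.178 -0.015] F [0.  0.2 4.5]
28.35 [-55.42  -16.263   0.608] [ 2.2 -1.2 -6.7] M [-0.003  0.231 -0.004] F [-0.  -0.3  5.1]
28.4 [-55.451 -16.265   0.609] [ 0.4 -1.9 -4.7] M [-0.028  0.244 -0.018] F [ 0.1 -0.4  4.3]
28.45 [-55.476 -16.271   0.61 ] [ 1.4 -2.6  3.1] M [-0.031  0.224  0.008] F [1.4 0.5 5. ]
28.5 [-55.492 -16.277   0.611] [ 1.6 -3.5  9.9] M [-0.02   0.111 -0.026] F [1.3 0.3 4.3]
28.55 [-55.503 -16.283   0.61 ] [ 3.6 -2.2  3.1] M [-0.012  0.177 -0.021] F [0.5 0.1 4.8]
28.6 [-55.51  -16.287   0.61 ] [ 0.9 -0.2 -6.9] M [-0.086  0.235  0.024] F [-0.1 -0.5  5.2]
```

The j6 torque is proportional to tilt (0.1835, 0.610 and 1.221 at 0.03, 0.1 and 0.2 rad) and shows no jolt, so the right tin is silent too. I'll put it back and go to the left tin.

Emit:
arm_command(deltas=[[[0,0.1,0,0,0,0,1],[0,0.1,0,0,0,0,1]]])

```text
t: 28.9
tcp_pos: [0.5551, -0.0827, 0.1704]
ee_rot: [0.999, -0.033, -0.001, -0.0]
force: [-0.5, -0.3, -4.3]
width: 0.0556
grasp_force: 66.4
```

Emit:
arm_command(deltas=[[[0,0,0,0,0,0.04,1],[0,0,0,0,0,0.085,1],[0,0,0,0,0,0.11,1],[0,0,0,0,0,0.12,1],[0,0,0,0,0,0.12,1],[0,0,0,0,0,0.12,0.18],[0,0,0,0,0,0.12,0.18],[0,0,0,0,0,0.1,0.18],[0,0,0,0,0,0.06,0.18],[0,0,0,0,0,0.01,0.18],[0,0,0,0,0,0,0.18]]])

```text
t: 30.28
tcp_pos: [0.5595, -0.0831, 0.1744]
ee_rot: [0.999, -0.033, 0.004, 0.0]
force: [-0.3, 0.7, -0.6]
width: 0.0701
grasp_force: 0.0
```

```bash
python3 -c "
from h import *
o=observe();print(o['t'],o['tcp_pos'],R.from_quat(o['ee_rot']).as_matrix().round(3).tolist(),o['width'],to_tool([.5724,.148,.16]),to_tool([.5724,.148,.05]))"
```

```text
30.275 [ 0.55949799 -0.08305785  0.17435907] [[0.998, -0.065, 0.008], [-0.065, -0.998, -0.001], [0.008, 0.0, -1.0]] 0.07008355291485689 [-0.00232425 -0.23141199  0.01426394] [-0.00315521 -0.23144906  0.12426079]
```

Emit:
arm_command(deltas=[[[0,0,0,0,-0.05,0,0.18],[0,0,0.03,-0.001,-0.11,0,0.18],[0,0,0.056,-0.002,-0.17,0,0.18],[0,0,0.056,-0.003,-0.22,0,0.18],[0,0,0.056,-0.003,-0.231,0,0.18],[0,0,0.056,-0.003,-0.231,0,0.18],[0,0,0.056,-0.003,-0.231,0,0.18]]])

```text
t: 31.15
tcp_pos: [0.5692, 0.1454, 0.1702]
ee_rot: [0.998, -0.062, -0.0, 0.001]
force: [0.7, 0.5, 0.3]
width: 0.0702
grasp_force: 0.0
```

```bash
python3 -c "
from h import *
o=observe();print(o['t'],o['tcp_pos'],R.from_quat(o['ee_rot']).as_matrix().round(3).tolist(),to_tool([.5724,.148,.05]))
W=get_image('wrist');cv2.imwrite('pics/w4.png',W['img'][:,:,::-1])"
```

```text
31.15 [0.56919822 0.14543579 0.17016553] [[0.992, -0.124, -0.0], [-0.124, -0.992, -0.002], [-0.0, 0.002, -1.0]] [ 0.00288282 -0.00314787  0.12015973]
```

View pics/w4.png

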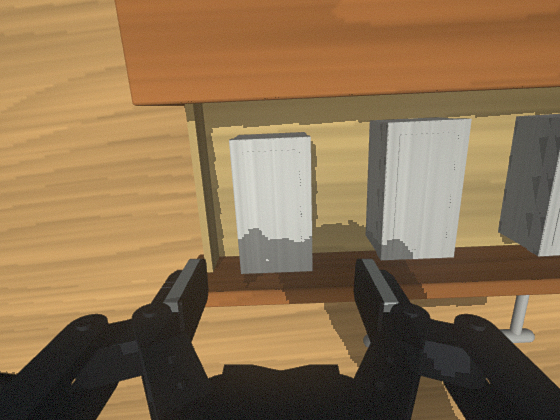

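The left tin's top has corners near (231,139), (312,136), (312,271) and (241,272). The other two tins stand upright in the drawer.

```bash
python3 - <<'E'
from h import *
W=get_image("wrist")
P=np.array([at_z(W,*p,.072) for p in [(231,139),(312,136),(312,271),(241,272)]]);m=P[0]+P[1]-P[2]-P[3]
p=P.mean(0);print(P.round(3).tolist(),p,np.arctan2(m[1],m[0]));p[2]=.05;print(to_tool(p),observe()["tcp_pos"])
E
```

```text
[[0.628, 0.173, 0.072], [0.623, 0.116, 0.072], [0.518, 0.126, 0.072], [0.524, 0.183, 0.072]] [0.57354313 0.14965953 0.072     ] -0.09407732141662473
[ 0.00366465 -0.00462768  0.12033179] [0.56934065 0.14565184 0.17033645]
```

Emit:
arm_command(deltas=[[[0,0,-0.025,0.004,-0.004,0.03,0.18],[0,0,-0.025,0.004,-0.004,0.075,0.18],[0,0,-0.025,0.004,-0.004,0.11,0.18],[0,0,-0.025,0.004,-0.004,0.12,0.18],[0,0,-0.025,0.004,-0.004,0.12,0.5],[0,0,-0.025,0.004,-0.004,0.12,1],[0,0,-0.025,0.004,-0.004,0.12,1],[0,0,-0.025,0.004,-0.004,0.1,1],[0,0,-0.025,0.004,-0.004,0.05,1],[0,0,-0.025,0.004,-0.004,0,1],[0,0,-0.025,0.004,-0.004,0,1]]])

```text
t: 32.62
tcp_pos: [0.5766, 0.1523, 0.1751]
ee_rot: [0.999, -0.048, 0.005, -0.002]
force: [0.6, 0.3, -4.2]
width: 0.0551
grasp_force: 70.3
```

Emit:
arm_command(deltas=[[[0,-0.1,0,0,0,0,1],[0,-0.1,0,0,0,0,1],[0,-0.1,0,0,0,0,1],[0,-0.1,0,0,0,0,1],[0,-0.1,0,0,0,0,1],[0,-0.1,0,0,0,0,1],[0,0,0,0,0,0,1],[0,0.1,0,0,0,0,1]]])

```text
t: 33.62
tcp_pos: [0.5738, 0.1514, 0.1704]
ee_rot: [0.998, -0.048, 0.052, 0.002]
force: [-0.2, -1.1, -4.6]
width: 0.0552
grasp_force: 70.3
```

```bash
python3 tr.py
```

```text
33.625 [-52.017 -17.936   0.637] [ -276.8   721.9 -1171.2] M [-0.026 -0.221 -0.014] F [-0.6  1.1  4.5]
33.675 [-50.52  -20.773  -1.893] [ 31.  -79.2 211.7] M [-0.07  -0.704 -0.007] F [-4.3  0.5  3.4]
33.725 [-53.908 -16.026  -1.364] [ 28.6 -87.3  75.8] M [ 0.025 -0.21  -0.04 ] F [-0.2 -0.4  4. ]
33.775 [-53.417 -15.286  -0.671] [ 21.8 -62.4  13.3] M [ 0.046 -0.19   0.015] F [0.4 0.1 3.4]
33.825 [-53.284 -15.358  -0.467] [ 15.3 -33.5  -3.3] M [-0.013 -0.158 -0.018] F [0.1 0.  3.7]
33.875 [-53.261 -15.644  -0.442] [  7.8 -13.3  -6.2] M [-0.001 -0.188  0.051] F [ 0.6 -0.   3.3]
33.925 [-53.25  -15.909  -0.458] [ 4.5 -1.7 -9.1] M [-0.05  -0.124  0.008] F [-0.4 -0.3  4.1]
33.975 [-53.213 -16.087  -0.469] [ 2.4  7.3 -5.9] M [-0.008 -0.138  0.017] F [-1.4  0.1  3.3]
34.025 [-53.151 -16.181  -0.469] [ 0.2  9.  -5.1] M [-0.048 -0.123  0.019] F [-0.3  0.1  3.6]
34.075 [-53.094 -17.044  -1.168] [-1.7 14.3 13.3] M [ 0.082 -0.05  -0.046] F [-0.2 -1.   3.6]
34.125 [-53.229 -16.511  -0.546] [-3.5  6.8 -7.6] M [-0.029 -0.118  0.008] F [ 0.1 -0.6  4.9]
34.175 [-52.991 -16.263  -0.473] [-4.9  4.1 -4.7] M [-0.023 -0.123 -0.029] F [-0.4 -0.3  3.6]
34.225 [-52.918 -16.217  -0.474] [-2.   4.  -2.9] M [-0.015 -0.073  0.017] F [-0.5  0.4  4.5]
34.275 [-52.888 -16.217  -0.484] [-2.2  2.1 -2.8] M [-0.008 -0.158 -0.038] F [-1.6  0.5  4.7]
34.325 [-52.875 -16.222  -0.491] [-2.1  3.6 -0.8] M [ 0.047 -0.12  -0.024] F [0.1 0.3 3.7]
34.375 [-52.87  -16.223  -0.494] [-1.1  1.6 -0.7] M [-0.001 -0.138 -0.061] F [-0.  -0.7  4.6]
```

A clear knock shows at t=34.08: j6 jumped and the balance shifted. The left tin is the one that rattles. I'll tip it once more the other way, then present it.

Emit:
arm_command(deltas=[[[0,-0.1,0,0,0,0,1],[0,-0.2,0,0,0,0,1],[0,-0.25,0,0,0,0,1],[0,-0.25,0,0,0,0,1],[0,-0.25,0,0,0,0,1],[0,-0.25,0,0,0,0,1],[0,-0.25,0,0,0,0,1],[0,-0.25,0,0,0,0,1],[0,-0.25,0,0,0,0,1],[0,-0.25,0,0,0,0,1]]])

```text
t: 35.67
tcp_pos: [0.5736, 0.1515, 0.1703]
ee_rot: [0.996, -0.048, -0.075, -0.004]
force: [-0.4, 0.3, -3.8]
width: 0.0554
grasp_force: 70.6
```

Emit:
arm_command(deltas=[[[0,0.1,0,0,0,0,1],[0,0.2,0,0,0,0,1],[0,0.3,0,0,0,0,1],[0,0.3,0,0,0,0,1],[0,0.3,0,0,0,0,1],[0,0.3,0,0,0,0,1],[0,0.3,0,0,0,0,1],[0,0.3,0,0,0,0,1],[0,0.25,0,0,0,0,1],[0,0.15,0,0,0,0,1],[0,0.15,0,0,0,0,1],[0,0.15,0,0,0,0,1]]])

```text
t: 37.17
tcp_pos: [0.5731, 0.1513, 0.17]
ee_rot: [0.999, -0.048, 0.0, 0.0]
force: [0.3, -0.6, -2.5]
width: 0.0554
grasp_force: 70.8
```

```bash
python3 -c "
from h import *
o=observe();print(o['t'],o['tcp_pos'],o['joint_torque'][5],R.from_quat(o['ee_rot']).as_matrix().round(3).tolist(),to_tool([.73,.014,.25]))"
```

```text
37.175 [0.57312041 0.15134352 0.17001351] -0.03546620369888842 [[0.995, -0.096, 0.0], [-0.096, -0.995, -0.0], [0.0, 0.0, -1.0]] [ 0.16940017  0.12164119 -0.07987045]
```

Emit:
arm_command(deltas=[[[0,0,0,0,0,-0.03,1],[0,0,0,0,0,-0.07,1],[0,0,0,0.01,0.01,-0.08,1],[0,0,0,0.04,0.03,-0.08,1],[0,0,0,0.08,0.06,-0.08,1],[0,0,0,0.12,0.09,-0.08,1],[0,0,0,0.15,0.11,-0.08,1],[0,0,0,0.165,0.12,-0.08,1],[0,0,0,0.169,0.122,-0.08,1],[0,0,0,0.169,0.122,-0.08,1],[0,0,0,0.169,0.122,-0.08,1],[0,0,0,0.169,0.122,-0.08,1]]])

```text
t: 38.67
tcp_pos: [0.7297, 0.0148, 0.2506]
ee_rot: [0.999, -0.047, -0.0, -0.0]
force: [0.3, -0.3, -2.9]
width: 0.0551
grasp_force: 70.8
```

Emit:
arm_command(deltas=[[[0,0,0,0,0,0,1],[0,0,0,0,0,0,1],[0,0,0,0,0,0,1],[0,0,0,0,0,0,1]]])

```text
t: 39.17
tcp_pos: [0.7301, 0.0138, 0.2503]
ee_rot: [0.999, -0.048, -0.0, 0.0]
force: [-0.6, 0.6, -4.2]
width: 0.0552
grasp_force: 70.9
```

```bash
python3 -c "
from h import *
W=get_image('side');cv2.imwrite('pics/s5.png',W['img'][:,:,::-1])"; python3 m.py
```

```text
39.225 [0.7301 0.0138 0.2503] Ft [0.31 0.57 4.06] Mt [0.0154 0.009  0.0069] tau [-1.8000e-02 -6.6886e+01  2.2280e+00 -2.2400e+01  1.8000e-02 -5.9000e-02
  0.0000e+00] 0.055170998129392954
```

View pics/s5.png

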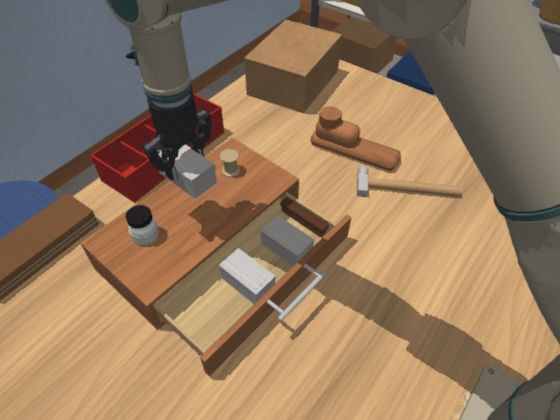

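The side view shows the tin held level above the cabinet top at about (193,172). The other two tins stand in the open drawer at (247,275) and (287,240), the brush is in place, and the jar and spool haven't moved.

```bash
python3 -c "
from workcell import manip
print(manip.finish_job())"
```

```text
the job is handed in; nothing more can be done
None
```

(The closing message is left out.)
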